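# Pull the stock chest's hatch shut with the hook pole

## Task

The hook pole has been shoved grip-first under the little wooden riser shelf: draw it out by its shaft, lay it on the open bench and let go, then take it again by its orange grip. Put its hook through the ring eye of the green parts chest's raised lid and, with the hook still in the eye, pull the lid fully shut; only the pole may touch the lid. Finally unhook the pole and lay it flat on the bench in the open, leaving the carton, the junction box and the tin where they stand.

Things in the scene. Friction and masses are not known exactly. Their poses are not given: they have to be found in the camera images.
- pole: The loose hook pole, 200 mm long, 0.14 to 0.24 kg. Origin on its underside where the orange grip meets the shaft; x runs along the pole to the hook, z up as it lies. The hook is bent flat to its +y side (left, looking along the pole to the hook). At the start only shaft and hook stick out from under the riser, roughly towards +y, the hook bent towards the robot.
- pole_grip (a point): Centre of the pole's orange grip, half-way up: pole x = -50 mm, 14 mm above the underside. The grip is a box 100 mm long (pole x = -100 to 0), 24 wide (y), 28 high. Axes as the pole's.
- pole_shaft (a point): On the axis of the bare shaft, pole x = 36 mm, 14 mm above the underside: the place to take it while the grip is under the riser. The shaft is a 14 x 14 mm aluminium bar from pole x = 0 to 60 mm; then a black ferrule 14 long, 24 wide, 28 high, at x = 67 mm. Axes as the pole's.
- hook_heel (a point): The hook's bend, in line with the pole: pole x = 96 mm, y = 0, 14 mm above the underside. The hook is a steel rod 8 mm thick.
- hook_tip (a point): End of the hook's arm: pole x = 92 mm, y = 38 mm, 14 mm above the underside. The rod's rounded end reaches 4 mm farther.
- riser_edge (a point): Middle of the riser's open edge, on top of its board. The riser is a fixed wooden shelf 260 mm long (x), 150 deep (y), 62 high, 50 clear beneath; its y axis points out of the open side, the way the pole sticks out; the other sides are closed. A fixed grey bin 55 mm high and the tin stand on its rear, 70 mm or more behind this edge.
- eye (a point): Centre of the yellow ring eye at the middle of the lid's free edge. Wire 7 mm thick, hole 37 mm, outside 51 mm. Axes turn with the lid: y, along the hinge, is the hole's axis; -x points from the hinge out to the ring. The hook's arm enters sideways, along y. The eye is 171 mm from the hinge line, 26 mm beyond the lid's edge.
- lid_hinge (a point): Middle of the lid's hinge line, 155 mm above the bench; axes turn with the lid, y along the hinge line. The eye lies at -171 mm along x and 4 mm along z from here.
- lid (a joint): Lid angle in rad: 0 shut (level, at its stop), grows as it opens; starts 1.1 to 1.45, nearly upright. Green steel lid 254 mm wide, 145 from hinge to edge, 8 thick, 0.25 kg, hinged on the side away from the robot. The hinge is stiff: the lid stays where it is left and takes 1 to 3 N at the eye. Shutting, the eye swings towards the robot and down to 159 mm above the bench.
- chest: Fixed green steel parts chest, 200 mm (x) by 260 mm (y), 155 mm high. Origin under its centre; -x is its front, towards the robot (turned a little). The hinge lies 45 mm behind the centre; with the lid shut the eye overhangs the front by 26 mm.
- carton_center (a point): Bystander: centre of a loose cardboard carton, 75 x 100 x 80 mm high.
- junction_center (a point): Bystander: centre of a loose grey plastic junction box, 90 x 90 x 45 mm high.
- tin_center (a point): Bystander: centre of a loose tin, 52 mm across, 70 mm high, standing on the riser.
Things that resemble listed ones, but are neither listed nor needed, are in the scene too. Several things look just like the pole: the one meant starts farthest from the robot's base.

How it is judged:
On the way, in this order (a step that is already met when the one before it is completed fails the run):
1. the pole is drawn out from under the riser (the centre of its grip at least 20 mm outside the open edge) and lies on the bench, let go (height (world z) of pole_grip below 0.025 m and angle between pole's own x axis and vertical between 1.47 and 1.67 rad and y of pole_grip in the frame of riser_edge above 0.02 m and contact force between the fingers and pole below 0.1 N), for 0.2 s.
2. the hook's arm is through the ring eye while the gripper holds the pole by its grip (x of hook_tip in the frame of eye between -0.022 and 0.022 m and z of hook_tip in the frame of eye between -0.022 and 0.022 m and ((y of hook_tip in the frame of eye above 0.003 m and y of hook_heel in the frame of eye below -0.003 m) or (y of hook_tip in the frame of eye below -0.003 m and y of hook_heel in the frame of eye above 0.003 m)) and distance between the grasp point and pole_grip below 0.055 m), for 0.1 s.
3. the lid is pulled down to less than 0.3 rad with the hook still through the eye and the pole held by its grip (all of step 2 and value of joint lid below 0.3 rad), for 0.05 s.
At the end, for the whole second after the job is handed in: The lid is shut (less than 0.07 rad, 4 degrees, from its stop) and the pole lies flat on the bench at rest (within about 5 degrees of level), unhooked, its grip outside the riser's open edge by 20 mm or more (value of joint lid below 0.07 rad and height (world z) of pole_grip below 0.025 m and angle between pole's own x axis and vertical between 1.47 and 1.67 rad and y of pole_grip in the frame of riser_edge above 0.02 m and linear speed of pole below 0.02 m/s); the robot touches nothing.
It fails at once if the gripper or arm touches the lid (more than 1 N) (contact force between any of the fingers, the arm and lid above 1 N).
It fails at once if the carton is moved more than 30 mm (distance of carton_center from where it was at the start of the episode above 0.03 m).
It fails at once if the junction box is moved more than 30 mm (distance of junction_center from where it was at the start of the episode above 0.03 m).
It fails at once if the tin is moved more than 30 mm (distance of tin_center from where it was at the start of the episode above 0.03 m).
It also fails if it takes over 72 s, if anything falls off the work surface, if the arm or the gripper's body presses on something with over 40 N, if the wrist force passes 120 N, or if a joint passes its speed limit or range.

## Robot

A 6-joint arm with a two-finger parallel gripper is mounted at the origin on the work surface. World frame = base frame: x ahead of the robot, y to its left, z up, the work surface at z = 0. Lengths are in m, angles in rad, forces in N, time in s.
With the tool pointing down it reaches from about 0.35 to 0.975 m from the base axis. Payload 17.4 kg.
Tool frame: the origin (TCP) lies at the very end of the fingers, on their centre line; the grasp point (between the pads) lies 19 mm behind it (manip.pinch_z is the z of the grasp point in the tool frame, in m); z points along the fingers, y is the direction in which the jaws open and shut (so a half turn about z gives the same grasp; the last joint's range is limited). The gripper opens to 85 mm and grips with 20 to 120 N. Pads are 22 mm wide; open, the fingers measure 114 mm over their backs; the gripper's body (76 mm by 85 mm) begins 54 mm behind the grasp point. The pads swing forward as they close: fully open they stand 13 mm farther back than shut.
Start: joints at [-1.335, 0.116, 1.442, -0, 1.584, -0.038], TCP at [0.183, -0.65, 0.231] pointing down, gripper open.
Joint ranges: [-2.83, 2.83], [-0.83, 2.19], [0.07, 2.5], [-1.14, 4.28], [0.01, 3], [-2.97, 2.97]. Speed limits (rad/s): [1.89, 1.89, 2.22, 3.14, 3.14, 3.14].

## Interface

Orientations are given as a unit quaternion [x, y, z, w].
In Python, from bench import manip, imaging gives the robot as it stands.
- The arm moves only by the tool drive_tool, never from a script. Its argument "series" is a list that holds one entry, the list of rows, each a list of 7 numbers: the shift along the tool's x, y, z in m, then the turn, a rotation vector about the tool's x, y, z in rad, then the finger opening in m, from 0 to 0.0854. In form: [[[x, y, z, ax, ay, az, grip], ...]]. A call has 1 to 12 rows; each row shifts and turns the commanded pose from where the row before left it, along the tool's axes as they then stand; what a row does not reach is not made up. A row lasts 1/8 s, in which the tool goes at most 62.5 mm and 10.7 degrees, less where a joint would pass 70% of its speed; a pose out of reach is approached as far as the arm can. A call with a gripper value outside its range is refused whole. The fingers move at their own pace and stop on an object; "grip_force" is the grip in N (left out, the last holds). Time passes only in rows, so rows that do not move let the fingers close. It gives the time, the measured TCP pose, the force and the opening at its end, in the units of the state.
- manip.read_state(): the state, without advancing time (a new reading comes with each control period).
- imaging.get_image(name): name is "scene" or "top" or "wrist"; returns the picture (400x640x3 uint8, red, green, blue); there is no depth.
- imaging.camera_model(name): a dict with "vertical_fov" (degrees; the focal length in pixels is half the picture's height over the tangent of half this angle, whatever the lens; pixels are square), "cx", "cy" (the principal point, pixels), "distortion" ([k1, k2, p1, p2, k3] as OpenCV has them; the pictures are not rectified), "rvec" (rotation vector, rad) and "tvec" (3), from world to camera coordinates, as OpenCV has them. Camera axes: x right, y down, z forward; pixel columns grow to the right and rows downward; lengths in m; the calibration is good to about 2 mm. A picture is of the moment at which its call begins: read the wrist's pose just before it. camera_model takes no time and is no camera call; for the wrist camera it gives the pose at the moment of the call.
- manip.close_job(): hands the job in, once; it reports no verdict.
The state is a dict: "time_s": time; "q": joint angles; "joint_vel": joint speeds; "joint_torque": joint torques, N m; "tcp_pos": TCP position; "tcp_rot": TCP orientation; "wrist_force": force on the tool from outside, world axes, zero at the start; "ft_torque": the same for the moment, N m; "finger_gap": finger opening in m.
Only numpy, scipy, OpenCV 4.12 (cv2) and the standard library are available. Lean on these libraries where they do the work, as an engineer would, in place of code of your own. Each camera call takes 0.05 s, during which the arm holds its last target.

## Working session

There is one attempt and no reset: what is moved stays moved. The work goes in short steps, Python scripts to look and compute and a tool call to move; the robot and the scene stay as the last step left them, time stands still between calls to the robot, and variables do not carry over. Pictures are saved under pics/ and viewed, and the job is handed in when it is done.

Besides the shell and the picture viewer there is one more tool, called after ">>>" as name(argument=value, ...), one argument or row to a line, values as JSON. drive_tool: Moves the arm, as the interface text tells. Its arguments: {"type":"object","properties":{"series":{"type":"array","items":{"type":"array","items":{"type":"array","items":{"type":"number"}}}},"grip_force":{"type":"number"}},"required":["series"]}

```bash
mkdir -p pics; ls; cat > h.py <<'E'
import numpy as np, cv2, json
from bench import manip, imaging
from scipy.spatial.transform import Rotation as R
def cam(n):
    m=imaging.camera_model(n); f=200/np.tan(np.radians(m["vertical_fov"])/2)
    K=np.array([[f,0,m["cx"]],[0,f,m["cy"]],[0,0,1]]); Rm=cv2.Rodrigues(np.array(m["rvec"],float))[0]
    return dict(K=K,d=np.array(m["distortion"],float),R=Rm,t=np.array(m["tvec"],float).ravel())
def ray(c,uv):
    p=cv2.undistortPoints(np.array([[uv]],float),c["K"],c["d"])[0,0]
    d=c["R"].T@np.array([p[0],p[1],1]); return -c["R"].T@c["t"], d/np.linalg.norm(d)
def onz(c,uv,z):
    o,d=ray(c,uv); return o+d*(z-o[2])/d[2]
def tri(c1,u1,c2,u2):
    o1,d1=ray(c1,u1);o2,d2=ray(c2,u2)
    s=np.linalg.lstsq(np.stack([d1,-d2],1),o2-o1,rcond=None)[0]
    a=o1+s[0]*d1;b=o2+s[1]*d2; return (a+b)/2,np.linalg.norm(a-b)
def proj(c,P):
    return cv2.projectPoints(np.atleast_2d(np.array(P,float)),cv2.Rodrigues(c["R"])[0],c["t"],c["K"],c["d"])[0][:,0]
def save(n,f):
    im=imaging.get_image(n); cv2.imwrite("pics/"+f,im[:,:,::-1]); return im
E
python3 - <<'E'
from h import *
print(manip.read_state(), manip.pinch_z)
for n in("scene","top","wrist"):
    m=imaging.camera_model(n);print(n,m); c=cam(n);print(-c["R"].T@c["t"],c["R"][2]); save(n,n+"0.png")
E
```

```text
pics
{'time_s': 0.0, 'q': array([-1.33482146e+00,  1.16503838e-01,  1.44226429e+00,  2.61411028e-05,
        1.58399811e+00, -3.77748952e-02]), 'joint_vel': array([ 0.00059334, -0.00029646, -0.0005356 , -0.00068036, -0.00155343,
       -0.00073303]), 'joint_torque': array([-1.01785281e-03, -7.31990004e+01, -6.32489991e+01, -1.11555853e-04,
        6.34735683e-03,  5.74078717e-05]), 'tcp_pos': array([ 0.18245292, -0.64967873,  0.23055074]), 'tcp_rot': array([ 9.90647056e-01,  1.36448037e-01, -4.50505856e-05, -5.85206324e-04]), 'wrist_force': array([-0.1752523 ,  0.07676013,  0.13845478]), 'ft_torque': array([-0.02564723, -0.01632158,  0.02380121]), 'finger_gap': 0.08521003505733113} -0.0187
scene {'vertical_fov': 42.71842500236729, 'cx': 320.2213466961269, 'cy': 192.64214777269467, 'distortion': array([0.04415633, 0.        , 0.        , 0.        , 0.        ]), 'rvec': array([ 2.04521536,  1.25739441, -0.56237255]), 'tvec': array([-0.17633388, -0.2230532 ,  1.86774556])}
[ 1.43923315 -0.49517332  1.11925473] [-0.655725    0.31177859 -0.68761824]
top {'vertical_fov': 50.9123189701841, 'cx': 325.6557906163011, 'cy': 198.33307039825988, 'distortion': array([-0.04929128,  0.        ,  0.        ,  0.        ,  0.        ]), 'rvec': array([ 2.17152867, -2.1125335 ,  0.14821153]), 'tvec': array([-0.04807118,  0.50253649,  1.15649517])}
[ 0.33055137 -0.04565051  1.21695795] [ 0.14510348  0.00958507 -0.98937006]
wrist {'vertical_fov': 59.53076039376574, 'cx': 315.97797357729905, 'cy': 197.79546804336707, 'distortion': array([0.0197779, 0.       , 0.       , 0.       , 0.       ]), 'rvec': array([-2.31615266,  1.7550958 ,  0.25032609]), 'tvec': array([-0.67425601, -0.03642264,  0.37823802])}
[ 0.25030354 -0.63021515  0.37308013] [-0.26872579 -0.0750377  -0.96028943]
```

View pics/scene0.png

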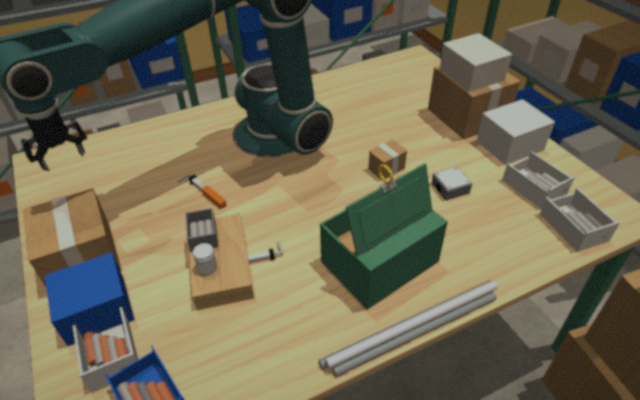

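View pics/top0.png

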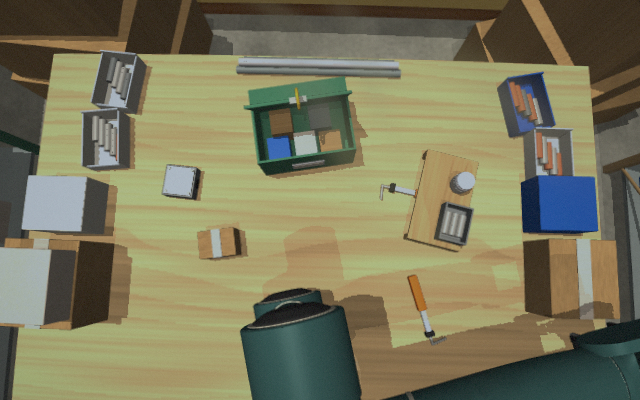

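View pics/wrist0.png

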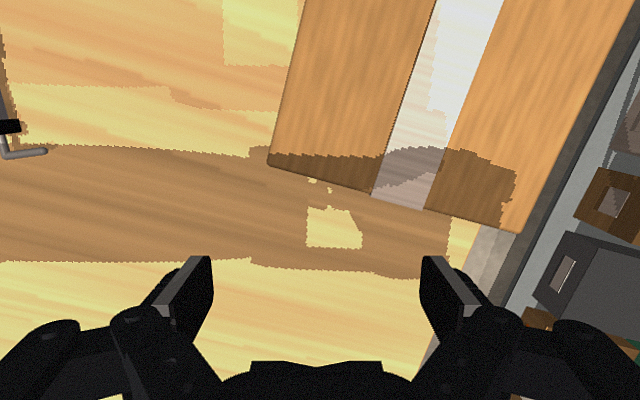

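The top view shows the target pole sticking out of the riser at about (400,190), the riser at (440,200), the chest at (305,130) with the ring at (297,98), the carton at (218,243), the junction box at (182,182) and the tin at (462,183). The other pole, at (420,300), is a decoy nearer the base. I'll zoom in on these.

```bash
python3 - <<'E'
import cv2,numpy as np
t=cv2.imread("pics/top0.png");s=cv2.imread("pics/scene0.png")
z=lambda i,x,y,w,h,k:cv2.resize(i[y:y+h,x:x+w],None,fx=k,fy=k,interpolation=cv2.INTER_CUBIC)
cv2.imwrite("pics/za.png",z(t,370,140,120,120,5))
cv2.imwrite("pics/zb.png",z(t,240,70,120,110,5))
cv2.imwrite("pics/zc.png",z(s,180,200,120,110,5))
cv2.imwrite("pics/zd.png",z(s,315,155,140,110,5))
E
```

```text
(no output)
```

View pics/za.png

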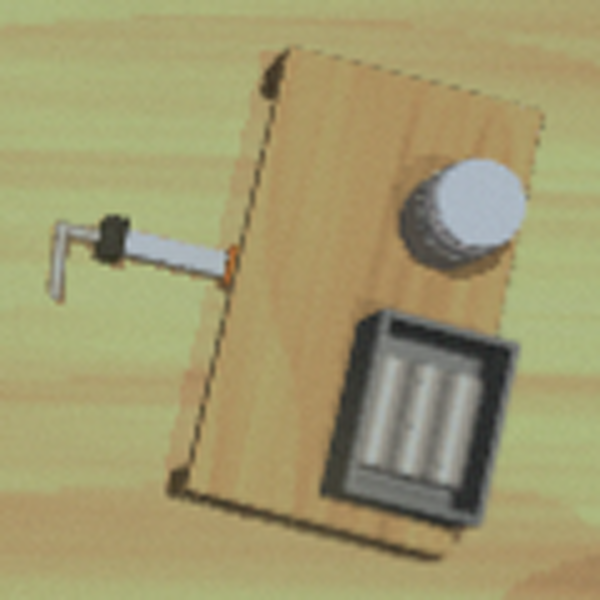

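View pics/zb.png

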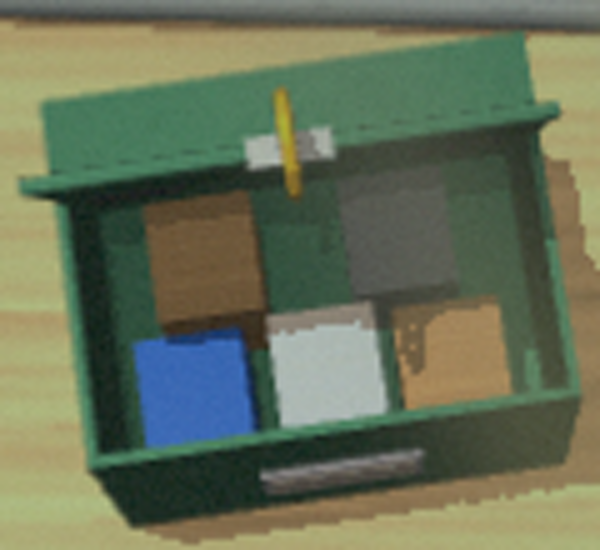

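View pics/zc.png

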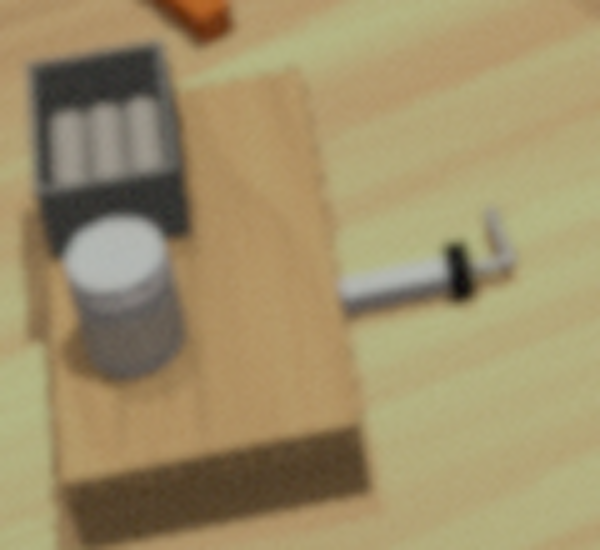

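View pics/zd.png

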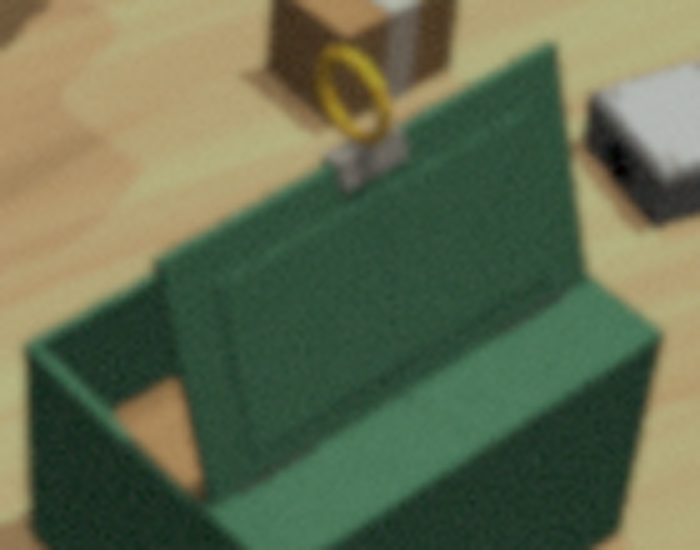

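```bash
python3 - <<'E'
from h import *
t=cam("top");s=cam("scene")
a=lambda u,v:(370+u/5-.4,140+v/5-.4)
b=lambda u,v:(240+u/5-.4,70+v/5-.4)
c=lambda u,v:(180+u/5-.4,200+v/5-.4)
d=lambda u,v:(315+u/5-.4,155+v/5-.4)
P=lambda n,v:print(n,np.round(v,4))
for n,p,z in [("heel",(62,231),.014),("tip",(57,298),.014),("ferr",(113,240),.028),("shaftA",(128,246),.021),("shaftB",(228,263),.021),("gripend",(231,267),.028),("rA",(290,48),.062),("rB",(187,492),.062),("rC",(545,112),.062),
  ("tin",(482,202),.132)]: P(n,onz(t,a(*p),z))
for n,p,z in [("heel",(508,262),.014),("tip",(490,212),.014),("ferr",(460,268),.02),("rA",(360,425),.062),("rB",(298,72),.062)]: P("s "+n,onz(s,c(*p),z))
# eye
def el(im,lo,hi,x,y,w,h):
    hsv=cv2.cvtColor(im,cv2.COLOR_BGR2HSV); m=cv2.inRange(hsv,lo,hi); k=np.zeros_like(m);k[y:y+h,x:x+w]=m[y:y+h,x:x+w]
    q=np.argwhere(k)[:,::-1]; return q.min(0),q.max(0),(q.min(0)+q.max(0))/2,len(q)
i1=cv2.imread("pics/top0.png");i2=cv2.imread("pics/scene0.png")
e1=el(i1,(20,120,90),(35,255,255),285,82,25,35);e2=el(i2,(20,120,90),(35,255,255),370,155,35,35);print(e1,e2)
P("eye",tri(t,b(288,142),s,d(354,93))[0]); print(tri(t,b(288,142),s,d(354,93))[1])
P("eyeM",tri(t,e1[2],s,e2[2])[0])
for n,p,q in [("lidR",(558,108),(160,265)),("lidL",(22,186),(552,45))]:
    v=tri(t,b(*p),s,d(*q));P(n,v[0]);print(v[1])
# box rims z=.155
for n,p in [("frontL",(95,465)),("frontR",(578,395)),("backR",(525,36)),("backL",(42,102))]: P(n,onz(t,b(*p),.155))
for n,p in [("rearR",(205,510)),("x",(660,335)),("fr",(30,345))]:P("s"+n,onz(s,d(*p),.155))
E
```

```text
heel [ 0.5482 -0.1967  0.014 ]
tip [ 0.5088 -0.1941  0.014 ]
ferr [ 0.5413 -0.2243  0.028 ]
shaftA [ 0.5392 -0.2341  0.021 ]
shaftB [ 0.5308 -0.2919  0.021 ]
gripend [ 0.5274 -0.2922  0.028 ]
rA [ 0.6484 -0.3193  0.062 ]
rB [ 0.396  -0.2606  0.062 ]
rC [ 0.6155 -0.464   0.062 ]
tin [ 0.5486 -0.4037  0.132 ]
s heel [ 0.5515 -0.1986  0.014 ]
s tip [ 0.5127 -0.1932  0.014 ]
s ferr [ 0.548  -0.2257  0.02  ]
s rA [ 0.6539 -0.3202  0.062 ]
s rB [ 0.4034 -0.2633  0.062 ]
(array([295,  88]), array([299, 108]), array([297.,  98.]), 59) (array([378, 163]), array([393, 182]), array([385.5, 172.5]), 167)
eye [0.688  0.0333 0.3198]
0.00016051798068531396
eyeM [0.6874 0.0337 0.3213]
lidR [ 0.7202 -0.0883  0.2896]
0.0015107126772688079
lidL [0.6754 0.1583 0.2908]
0.0001819841742552858
frontL [0.5752 0.1411 0.155 ]
frontR [ 0.6191 -0.1085  0.155 ]
backR [ 0.8167 -0.0769  0.155 ]
backL [0.7732 0.1803 0.155 ]
srearR [ 0.7605 -0.082   0.155 ]
sx [0.766  0.1817 0.155 ]
sfr [ 0.6241 -0.1087  0.155 ]
```

Everything agrees with the sizes given: riser edge 259 mm, eye radius about 173 mm, chest yaw about 10°. Next I turn the tool in place to the pole's heading of about 79.6°, then fly over.

```bash
cat >> h.py <<'E'
def to(p,head,pitch=0):
    """shift in present tool axes and turn (rotvec in tool axes) to get TCP p, tool down, tool x heading (deg)"""
    s=manip.read_state(); R0=R.from_quat(s["tcp_rot"]); Rt=R.from_euler("z",head,degrees=True)*R.from_matrix(np.diag([1.,-1,-1]))
    print("t",round(s["time_s"],2),"pos",np.round(s["tcp_pos"],4),"F",np.round(s["wrist_force"],1),"gap",round(s["finger_gap"],4))
    print("head",np.degrees(np.arctan2(*R0.as_matrix()[[1,0],0])))
    print("turn",np.round((R0.inv()*Rt).as_rotvec(),4),"shift(now)",np.round(R0.inv().apply(np.array(p)-s["tcp_pos"]),4),"shift(after turn)",np.round(Rt.inv().apply(np.array(p)-s["tcp_pos"]),4))
E
python3 -c "
from h import *
to([.539,-.257,.2],79.6)
t=cam('top')
for p in [(525,240),(525,318),(522,178),(525,232)]: print(onz(t,p,.15)[:2])
for p in [(239,228),(199,260),(405,228)]: print('c',onz(t,p,.08)[:2])
for p in [(412,275),(432,340)]: print('d',onz(t,p,.02)[:2])
"
```

```text
t 0.15 pos [ 0.1825 -0.6497  0.2307] F [-1.4 -0.3 -0.7] gap 0.085
head 15.688236502585132
turn [-8.0000e-04 -5.0000e-04 -1.1155e+00] shift(now) [ 0.4494 -0.2817  0.031 ] shift(after turn) [0.4506 0.2798 0.0307]
[ 0.39336009 -0.54708407]
[ 0.19891027 -0.54086573]
[ 0.55448763 -0.54560543]
[ 0.41380508 -0.54784291]
c [0.40948819 0.19841669]
c [0.32001309 0.3021136 ]
c [ 0.42191296 -0.25182969]
d [ 0.29490689 -0.2828154 ]
d [ 0.11853881 -0.33888326]
```

>>> drive_tool(
  series=[
    [[0.015, -0.055, 0, 0, 0, 0, 0.085], [0.015, -0.055, 0, 0, 0, 0, 0.085], [0.015, -0.055, 0, 0, 0, 0, 0.085], [0, 0, 0, 0, 0, -0.186, 0.085], [0, 0, 0, 0, 0, -0.186, 0.085], [0, 0, 0, 0, 0, -0.186, 0.085], [0, 0, 0, 0, 0, -0.186, 0.085], [0, 0, 0, 0, 0, -0.186, 0.085], [0, 0, 0, 0, 0, -0.1855, 0.085]],
  ],
)

```text
time_s: 1.27
tcp_pos: [0.1812, -0.4787, 0.2311]
tcp_rot: [0.766, 0.642, 0.0, -0.0]
wrist_force: [-0.2, -0.2, -0.3]
finger_gap: 0.0848
```

```bash
python3 -c "
from h import *
to([.539,-.257,.2],79.6)"
```

```text
t 1.27 pos [ 0.1812 -0.4787  0.2311] F [-0.2 -0.2 -0.3] gap 0.0848
head 79.95234270408238
turn [-0.0001 -0.0003  0.0061] shift(now) [0.2808 0.3136 0.0312] shift(after turn) [0.2827 0.3119 0.0311]
```

>>> drive_tool(
  series=[
    [[0.035, 0.039, 0, 0, 0, 0, 0.085], [0.035, 0.039, 0, 0, 0, 0, 0.085], [0.035, 0.039, 0, 0, 0, 0, 0.085], [0.035, 0.039, 0, 0, 0, 0, 0.085], [0.035, 0.039, 0, 0, 0, 0, 0.085], [0.035, 0.039, 0, 0, 0, 0, 0.085], [0.035, 0.039, 0, 0, 0, 0, 0.085], [0.036, 0.04, 0, 0, 0, 0, 0.085], [0, 0, 0, 0, 0, 0, 0.085], [0, 0, 0, 0, 0, 0, 0.085]],
  ],
)

```text
time_s: 2.52
tcp_pos: [0.5395, -0.259, 0.2309]
tcp_rot: [0.768, 0.64, -0.0, -0.0]
wrist_force: [0.0, -0.5, 0.5]
finger_gap: 0.0851
```

```bash
python3 -c "
from h import *
to([.539,-.257,.003],79.6)
save('wrist','w1.png')"
```

```text
t 2.52 pos [ 0.5395 -0.259   0.2309] F [ 0.  -0.5  0.5] gap 0.0851
head 79.62640689163293
turn [-0.0007 -0.      0.0005] shift(now) [ 0.0019 -0.0007  0.2279] shift(after turn) [ 0.0019 -0.0009  0.2279]
```

View pics/w1.png

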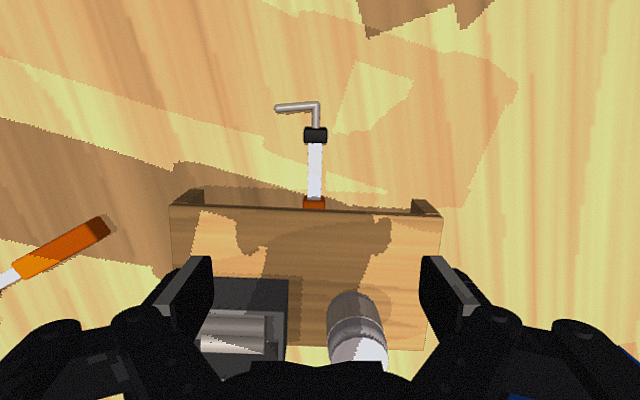

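The wrist view shows the pole's heel at (317,105), its tip end at (276,108), the ferrule at (315,135) and the grip seam at (314,197). The riser edge runs at row 205.

```bash
python3 -c "
from h import *
w=cam('wrist')
for n,p,z in [('heel',(316.5,104.5),.016),('tip',(277,107.5),.016),('ferr',(315.5,132),.028),('shA',(315.5,144),.021),('shB',(314,196),.021),('grip',(313.5,196),.028),('rL',(169,205),.062),('rR',(443,216),.062)]: print(n,np.round(onz(w,p,z),4))
"
```

```text
heel [ 0.5506 -0.1974  0.016 ]
tip [ 0.5117 -0.1932  0.016 ]
ferr [ 0.545  -0.2224  0.028 ]
shA [ 0.5427 -0.2348  0.021 ]
shB [ 0.5314 -0.2879  0.021 ]
grip [ 0.5313 -0.2859  0.028 ]
rL [ 0.3994 -0.2606  0.062 ]
rR [ 0.6494 -0.3176  0.062 ]
```

>>> drive_tool(
  series=[
    [[0.001, -0.001, 0.05, 0, 0, 0.02, 0.085], [0.001, 0, 0.05, 0, 0, 0, 0.06], [0, 0, 0.05, 0, 0, 0, 0.06], [0, 0, 0.04, 0, 0, 0, 0.06], [0, 0, 0.025, 0, 0, 0, 0.06], [0, 0, 0.011, 0, 0, 0, 0.06], [0, 0, 0, 0, 0, 0, 0.06]],
  ],
  grip_force=60,
)

```text
time_s: 3.45
tcp_pos: [0.5388, -0.2573, 0.0055]
tcp_rot: [0.775, 0.632, -0.0, -0.0]
wrist_force: [-1.0, 0.4, 0.8]
finger_gap: 0.0598
```

```bash
python3 -c "
from h import *
to([.539,-.257,.003],78.5)
save('wrist','w2.png')"
```

```text
t 3.45 pos [ 0.5388 -0.2573  0.0055] F [-1.   0.4  0.8] gap 0.0598
head 78.40865477450363
turn [-0.0002  0.     -0.0016] shift(now) [0.0003 0.0002 0.0025] shift(after turn) [0.0003 0.0002 0.0025]
```

View pics/w2.png

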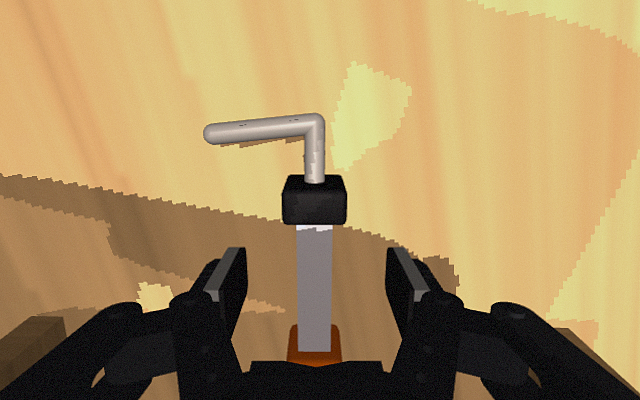

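The shaft at (315,290) lies centred between the pads, clear of the ferrule and the grip. Now I close on it.

>>> drive_tool(
  series=[
    [[0, 0, 0.001, 0, 0, 0, 0.01], [0, 0, 0, 0, 0, 0, 0.005], [0, 0, 0, 0, 0, 0, 0.005], [0, 0, 0, 0, 0, 0, 0.005], [0, 0, 0, 0, 0, 0, 0.005], [0, 0, 0, 0, 0, 0, 0.005]],
  ],
  grip_force=80,
)

```text
time_s: 4.25
tcp_pos: [0.5396, -0.257, 0.0051]
tcp_rot: [0.775, 0.632, 0.0, 0.0]
wrist_force: [-1.7, 0.7, 5.8]
finger_gap: 0.0122
```

>>> drive_tool(
  series=[
    [[0, 0, -0.003, 0, 0, 0, 0.005], [0.01, 0, 0, 0, 0, 0, 0.005], [0.02, 0, 0, 0, 0, 0, 0.005], [0.02, 0, 0, 0, 0, 0, 0.005], [0.02, 0, 0, 0, 0, 0, 0.005], [0.02, 0, 0, 0, 0, 0, 0.005], [0.02, 0, 0, 0, 0, 0, 0.005], [0.0, 0, 0, 0, 0, 0, 0.005]],
  ],
)

```text
time_s: 5.25
tcp_pos: [0.5615, -0.1475, 0.0073]
tcp_rot: [0.774, 0.633, 0.0, -0.0]
wrist_force: [0.4, -0.4, -3.1]
finger_gap: 0.0119
```

```bash
python3 -c "
from h import *
to([.45,-.05,.02],78.5)
save('wrist','w3.png');save('top','t3.png')"
```

```text
t 5.25 pos [ 0.5615 -0.1475  0.0073] F [ 0.4 -0.4 -3.1] gap 0.0119
head 78.55246997151654
turn [-0.     -0.0001  0.0009] shift(now) [ 0.0734 -0.1286 -0.0127] shift(after turn) [ 0.0733 -0.1287 -0.0127]
```

View pics/w3.png

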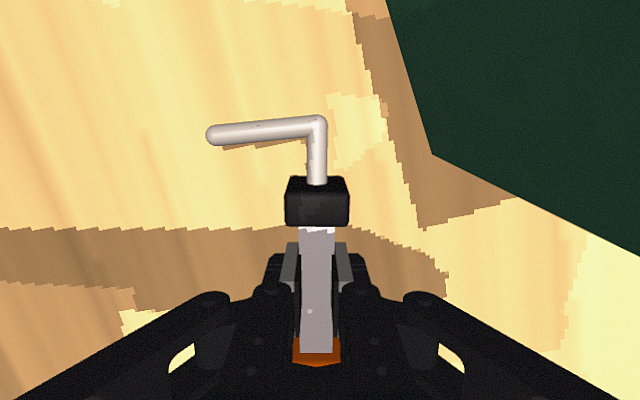

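View pics/t3.png

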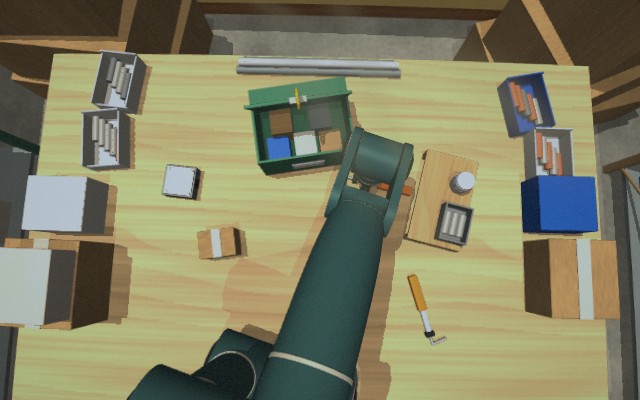

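>>> drive_tool(
  series=[
    [[0.012, -0.021, -0.003, 0, 0, 0, 0.005], [0.012, -0.021, 0, 0, 0, 0, 0.005], [0.012, -0.022, 0, 0, 0, 0, 0.005], [0.012, -0.022, 0, 0, 0, 0, 0.005], [0.012, -0.022, 0, 0, 0, 0, 0.005], [0.012, -0.02, 0, 0, 0, 0, 0.005], [0, 0, 0.003, 0, 0, 0, 0.005], [0, 0, 0.002, 0, 0, 0, 0.005], [0, 0, 0, 0, 0, 0, 0.005]],
  ],
)

```text
time_s: 6.48
tcp_pos: [0.4506, -0.0534, 0.0053]
tcp_rot: [0.775, 0.632, -0.0, 0.0]
wrist_force: [-0.3, -0.6, -1.3]
finger_gap: 0.0118
```

>>> drive_tool(
  series=[
    [[0, 0, 0, 0, 0, 0, 0.03], [0, 0, 0, 0, 0, 0, 0.06], [0, 0, 0, 0, 0, 0, 0.06], [0, 0, 0, 0, 0, 0, 0.06], [0, 0, -0.03, 0, 0, 0, 0.06], [0, 0, -0.04, 0, 0, 0, 0.06], [0, 0, 0, 0, 0, 0, 0.06], [0, 0, 0, 0, 0, 0, 0.06]],
  ],
)

```text
time_s: 7.48
tcp_pos: [0.45, -0.0528, 0.0748]
tcp_rot: [0.775, 0.632, -0.0, -0.0]
wrist_force: [0.6, 0.5, -0.9]
finger_gap: 0.0599
```

```bash
python3 -c "
from h import *
to([.45,-.05,.02],78.5)
save('wrist','w4.png')"
```

```text
t 7.47 pos [ 0.45   -0.0528  0.0748] F [ 0.6  0.5 -0.9] gap 0.0599
head 78.4561034397342
turn [-0.0003  0.     -0.0008] shift(now) [ 0.0028 -0.0006  0.0548] shift(after turn) [ 0.0028 -0.0006  0.0548]
```

View pics/w4.png

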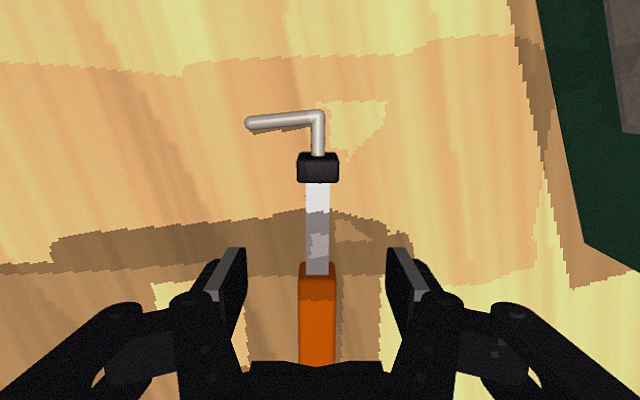

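The pole lies flat and released: heel (320,116), shaft axis near column 318, grip seam at row 275.

```bash
python3 -c "
from h import *
w=cam('wrist')
a=onz(w,(320,116),.016);tp=onz(w,(251,123),.016);b=onz(w,(317.5,274),.021);g=onz(w,(317,276),.028);f=onz(w,(318,158),.028)
print(a,tp,b,g,f); v=a-b; print(np.degrees(np.arctan2(v[1],v[0])),np.hypot(v[0],v[1]))
u=v[:2]/np.hypot(*v[:2]); o=a[:2]-.096*u; print('origin',o,'g30',o-.03*u)
p=o-.03*u
to([p[0],p[1],.0045],np.degrees(np.arctan2(u[1],u[0])))
"
```

```text
[0.46353305 0.00607047 0.016     ] [0.42476824 0.01004535 0.016     ] [ 0.44314271 -0.08729018  0.021     ] [ 0.44331697 -0.08480483  0.028     ] [ 0.45809556 -0.01486492  0.028     ]
77.67983013628982 0.09556137846334378
origin [ 0.44304912 -0.0877187 ] g30 [ 0.43664789 -0.11702782]
t 7.53 pos [ 0.4497 -0.0528  0.0743] F [-0.5 -1.   0.3] gap 0.0599
head 78.45738980715949
turn [-0.0012  0.      0.0136] shift(now) [-0.0656  0.0001  0.0698] shift(after turn) [-0.0656  0.0009  0.0698]
```

>>> drive_tool(
  series=[
    [[-0.033, 0, 0, 0, 0, 0.01, 0.06], [-0.0325, 0, 0, 0, 0, 0, 0.06], [0, 0, 0.03, 0, 0, 0, 0.06], [0, 0, 0.03, 0, 0, 0, 0.06], [0, 0, 0.009, 0, 0, 0, 0.06], [0, 0, 0, 0, 0, 0, 0.06], [0, 0, 0, 0, 0, 0, 0.02], [0, 0, 0, 0, 0, 0, 0.01], [0, 0, 0, 0, 0, 0, 0.01], [0, 0, 0, 0, 0, 0, 0.01], [0, 0, 0, 0, 0, 0, 0.01]],
  ],
  grip_force=110,
)

```text
time_s: 8.9
tcp_pos: [0.4374, -0.1171, 0.0076]
tcp_rot: [0.778, 0.629, 0.0, 0.001]
wrist_force: [-3.1, 2.5, 9.1]
finger_gap: 0.0218
```

>>> drive_tool(
  series=[
    [[0, 0, -0.01, 0, 0, 0, 0.01], [0, 0, -0.04, 0, 0, 0, 0.01], [0, 0, -0.05, 0, 0, 0, 0.01], [0, 0, -0.05, 0, 0, 0, 0.01], [0, 0, -0.05, 0, 0, 0, 0.01], [0, 0, -0.05, 0, 0, 0, 0.01], [0, 0, -0.05, 0, 0, 0, 0.01], [0, 0, 0, 0, 0, 0, 0.01], [0, 0, 0, 0, 0, 0, 0.01]],
  ],
)

```text
time_s: 10.02
tcp_pos: [0.4365, -0.1169, 0.3057]
tcp_rot: [0.778, 0.629, -0.0, -0.0]
wrist_force: [-0.3, -0.1, -2.7]
finger_gap: 0.0219
```

```bash
python3 -c "
from h import *
to([.45,-.1,.33],10.3)
save('wrist','w5.png');save('top','t5.png');save('scene','s5.png')"
```

```text
t 10.03 pos [ 0.4365 -0.1169  0.3057] F [-0.3 -0.1 -2.7] gap 0.0219
head 77.885627517362
turn [-5.0000e-04  3.0000e-04  1.1796e+00] shift(now) [ 0.0193  0.0096 -0.0243] shift(after turn) [ 0.0163 -0.0142 -0.0243]
```

View pics/w5.png

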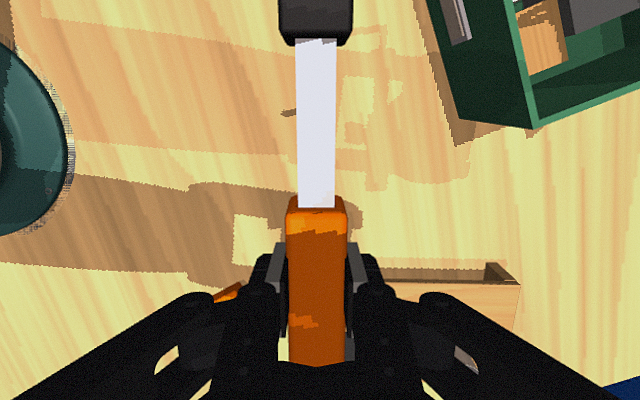

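View pics/s5.png

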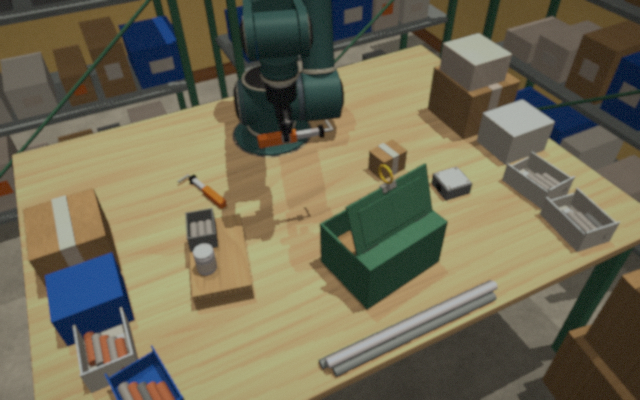

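The pole is firmly held by its grip, with the ferrule straight ahead. Next I turn it to the chest's heading and bring it to a point to the right of the eye.

>>> drive_tool(
  series=[
    [[0, 0, 0, 0, 0, 0.17, 0.01], [0, 0, 0, 0, 0, 0.17, 0.01], [0, 0, 0, 0, 0, 0.17, 0.01], [0, 0, 0, 0, 0, 0.17, 0.01], [0, 0, 0, 0, 0, 0.17, 0.01], [0, 0, 0, 0, 0, 0.17, 0.01], [0, 0, 0, 0, 0, 0.1595, 0.01], [0, 0, 0, 0, 0, 0, 0.01]],
  ],
)

```text
time_s: 11.18
tcp_pos: [0.4366, -0.1169, 0.3055]
tcp_rot: [0.996, 0.09, -0.001, -0.0]
wrist_force: [0.1, -0.5, -2.6]
finger_gap: 0.0215
```

```bash
python3 -c "
from h import *
to([.58,-.067,.3136],10.3)
print(manip.read_state()['q'])"
```

```text
t 11.18 pos [ 0.4366 -0.1169  0.3055] F [ 0.1 -0.5 -2.6] gap 0.0215
head 10.353552472944724
turn [-0.0006  0.0012  0.0009] shift(now) [ 0.15   -0.0233 -0.0083] shift(after turn) [ 0.15   -0.0235 -0.0081]
[-3.18095481e-01 -3.86236759e-01  1.77580199e+00 -2.61827270e-05
  1.75335970e+00  1.07199289e+00]
```

>>> drive_tool(
  series=[
    [[0.03, 0, -0.008, 0, 0, 0, 0.01], [0.04, 0, 0, 0, 0, 0, 0.01], [0.04, -0.01, 0, 0, 0, 0, 0.01], [0.04, -0.013, 0, 0, 0, 0, 0.01], [0, 0, 0, 0, 0, 0, 0.01], [0, 0, 0, 0, 0, 0, 0.01]],
  ],
)

```text
time_s: 11.92
tcp_pos: [0.58, -0.0676, 0.3137]
tcp_rot: [0.996, 0.091, -0.001, -0.0]
wrist_force: [0.2, 0.2, -2.8]
finger_gap: 0.0218
```

```bash
python3 -c "
from h import *
to([.5694,-.0076,.3136],10.3)
save('wrist','w6.png')
for n,b in (('top',(270,70,120,90)),('scene',(300,120,140,110))):
    i=save(n,n[0]+'6.png')[:,:,::-1];x,y,w,h=b
    cv2.imwrite('pics/z'+n[0]+'6.png',cv2.resize(i[y:y+h,x:x+w],None,fx=5,fy=5,interpolation=cv2.INTER_CUBIC))
"
```

```text
t 11.93 pos [ 0.58   -0.0676  0.3137] F [ 0.2  0.2 -2.8] gap 0.0218
head 10.460704480713897
turn [-0.0003  0.0011  0.0028] shift(now) [ 0.0005 -0.0609  0.0001] shift(after turn) [ 0.0003 -0.0609  0.0001]
```

View pics/zt6.png

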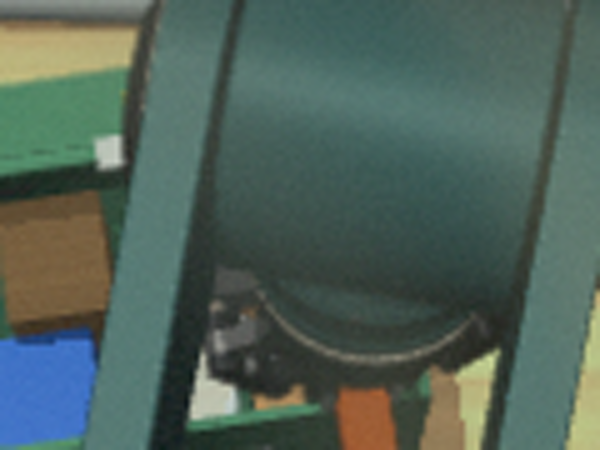

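View pics/zs6.png

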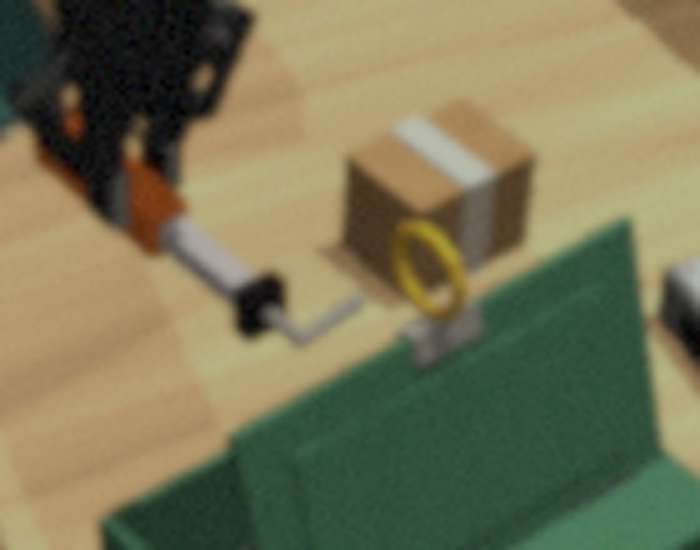

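View pics/w6.png

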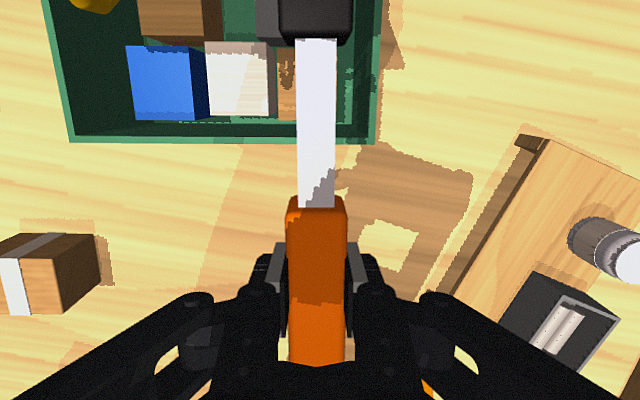

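In the scene view the hook heel is at zoom (300,338), its tip end at (358,300) and the ring centre at (430,268). I'll compare these with the predicted projections.

```bash
python3 -c "
from h import *
s=cam('scene'); st=manip.read_state(); Rr=R.from_quat(st['tcp_rot'])
z=lambda P:np.round((proj(s,P)-[300,120]+.4)*5,0)
T=lambda v:st['tcp_pos']+Rr.apply(v)
heel=T([.126,0,-.0064]);tip=T([.122,-.038,-.0064]);tipe=T([.1215,-.042,-.0064])
print(heel,tip,z([heel,tip,tipe, T([.097,0,-.0064]),[.688,.0333,.32]]).tolist())
mid=T([.124,-.019-.0609,-.0064]);print(mid,z(mid),z(T([.126,-.0609,-.0064])),z(T([.122,-.038-.0609,-.0064])))
for dz in(.01,-.01):print(z(mid+[0,0,dz]),z(mid+[dz,0,0]))
"
```

```text
[ 0.70363379 -0.04533762  0.32103721] [ 0.69288361 -0.00867111  0.32102877] [[300.0, 338.0], [357.0, 300.0], [363.0, 296.0], [260.0, 305.0], [429.0, 268.0]]
[0.68733671 0.03290824 0.32102191] [[427. 265.]] [[400. 284.]] [[455. 247.]]
[[429. 249.]] [[439. 278.]]
[[426. 281.]] [[416. 253.]]
```

The prediction matches to within a pixel of the zoomed view. I slide the arm in sideways.

>>> drive_tool(
  series=[
    [[0, -0.015, 0, 0, 0, 0, 0.01], [0, -0.015, 0, 0, 0, 0, 0.01], [0, -0.01, 0, 0, 0, 0, 0.01], [0, -0.01, 0, 0, 0, 0, 0.01], [0, -0.01, 0, 0, 0, 0, 0.01], [0, 0, 0, 0, 0, 0, 0.01], [0, 0, 0, 0, 0, 0, 0.01]],
  ],
  grip_force=120,
)

```text
time_s: 12.95
tcp_pos: [0.5696, -0.0086, 0.3143]
tcp_rot: [0.996, 0.09, -0.0, 0.0]
wrist_force: [-0.4, -0.1, -2.9]
finger_gap: 0.0214
```

```bash
python3 -c "
from h import *
to([.5694,-.0076,.3136],10.3)
for n,b in (('scene',(300,120,140,110)),):
    i=save(n,n[0]+'7.png')[:,:,::-1];x,y,w,h=b
    cv2.imwrite('pics/z'+n[0]+'7.png',cv2.resize(i[y:y+h,x:x+w],None,fx=5,fy=5,interpolation=cv2.INTER_CUBIC))
"
```

```text
t 12.95 pos [ 0.5696 -0.0086  0.3143] F [-0.4 -0.1 -2.9] gap 0.0214
head 10.301585035071716
turn [0.0001 0.     0.    ] shift(now) [ 0.     -0.001   0.0007] shift(after turn) [ 0.     -0.001   0.0007]
```

View pics/zs7.png

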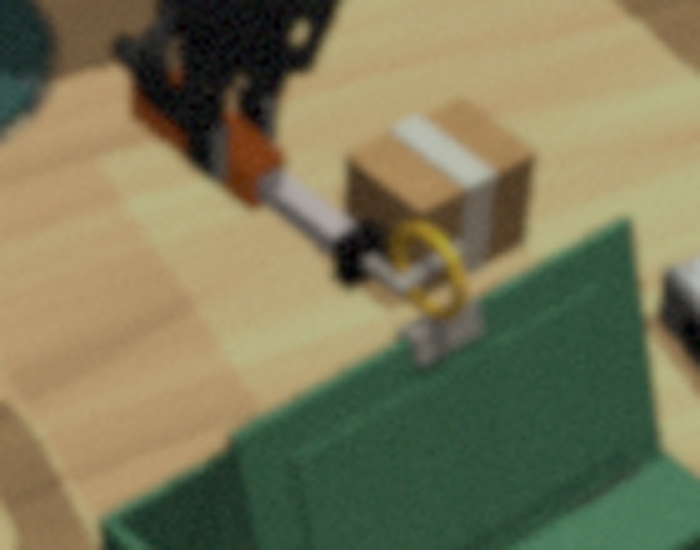

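The hook arm passes through the ring. Now I work out the arc steps for pulling the lid down.

```bash
python3 -c "
import numpy as np
ph=1.26-np.arange(0,26)*.055
x=-.171*np.cos(ph);z=-.171*np.sin(ph)
for i in range(25):print(round(ph[i+1],3),round((x[i+1]-x[i])*1e3,1),round((z[i+1]-z[i])*1e3,1),round(-z[i+1]+.155,3))
"
```

```text
1.205 -8.9 3.1 0.315
1.15 -8.7 3.6 0.311
1.095 -8.5 4.1 0.307
1.04 -8.2 4.5 0.302
0.985 -8.0 5.0 0.297
0.93 -7.7 5.4 0.292
0.875 -7.4 5.8 0.286
0.82 -7.0 6.2 0.28
0.765 -6.7 6.6 0.273
0.71 -6.3 7.0 0.266
0.655 -5.9 7.3 0.259
0.6 -5.5 7.6 0.252
0.545 -5.1 7.9 0.244
0.49 -4.7 8.2 0.235
0.435 -4.2 8.4 0.227
0.38 -3.7 8.6 0.218
0.325 -3.2 8.8 0.21
0.27 -2.8 9.0 0.201
0.215 -2.3 9.1 0.191
0.16 -1.8 9.2 0.182
0.105 -1.2 9.3 0.173
0.05 -0.7 9.4 0.164
-0.005 -0.2 9.4 0.154
-0.06 0.3 9.4 0.145
-0.115 0.8 9.4 0.135
```

>>> drive_tool(
  series=[
    [[-0.009, 0, 0.003, 0, 0, 0, 0.01], [-0.009, 0, 0.0035, 0, 0, 0, 0.01], [-0.0085, 0, 0.004, 0, 0, 0, 0.01], [-0.008, 0, 0.0045, 0, 0, 0, 0.01], [-0.008, 0, 0.005, 0, 0, 0, 0.01], [-0.0075, 0, 0.0055, 0, 0, 0, 0.01], [-0.0075, 0, 0.006, 0, 0, 0, 0.01], [0, 0, 0, 0, 0, 0, 0.01]],
  ],
)

```text
time_s: 14.0
tcp_pos: [0.5124, -0.0189, 0.2824]
tcp_rot: [0.996, 0.09, -0.0, -0.0]
wrist_force: [-0.0, -0.7, -2.9]
finger_gap: 0.0213
```

```bash
python3 -c "
from h import *
to([.5694,-.0076,.3136],10.3)
for n,b in (('scene',(300,120,140,110)),):
    i=save(n,n[0]+'8.png')[:,:,::-1];x,y,w,h=b
    cv2.imwrite('pics/z'+n[0]+'8.png',cv2.resize(i[y:y+h,x:x+w],None,fx=5,fy=5,interpolation=cv2.INTER_CUBIC))
"
```

```text
t 14.0 pos [ 0.5124 -0.0189  0.2824] F [-0.  -0.7 -2.9] gap 0.0213
head 10.295520744467344
turn [-0.0001  0.0005 -0.0001] shift(now) [ 0.0581 -0.0009 -0.0312] shift(after turn) [ 0.0581 -0.0009 -0.0312]
```

View pics/zs8.png

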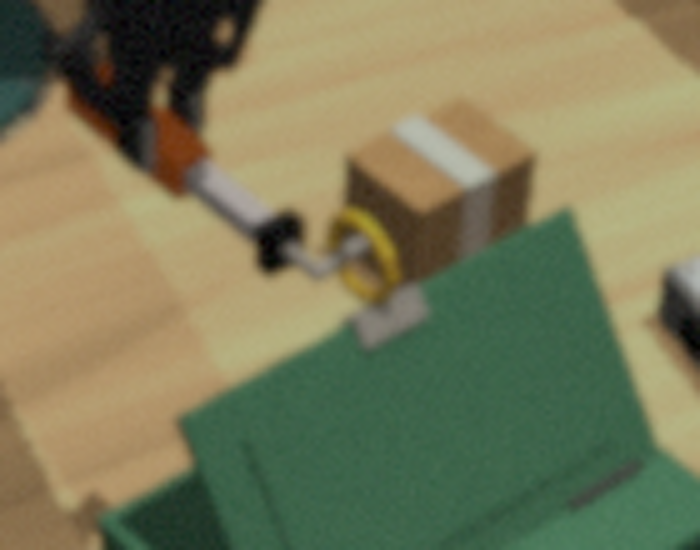

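The lid follows with the arm still well inside the ring (hook at zoom (340,255)). I carry on along the arc.

>>> drive_tool(
  series=[
    [[-0.007, 0, 0.006, 0, 0, 0, 0.01], [-0.0065, 0, 0.0065, 0, 0, 0, 0.01], [-0.0065, 0, 0.007, 0, 0, 0, 0.01], [-0.006, 0, 0.0075, 0, 0, 0, 0.01], [-0.0055, 0, 0.0075, 0, 0, 0, 0.01], [-0.005, 0, 0.008, 0, 0, 0, 0.01], [-0.0045, 0, 0.008, 0, 0, 0, 0.01], [-0.004, 0, 0.0085, 0, 0, 0, 0.01], [-0.0035, 0, 0.0085, 0, 0, 0, 0.01], [0, 0, 0, 0, 0, 0, 0.01]],
  ],
)

```text
time_s: 15.3
tcp_pos: [0.4648, -0.0275, 0.2146]
tcp_rot: [0.996, 0.09, -0.001, -0.0]
wrist_force: [0.7, -0.4, -2.3]
finger_gap: 0.0214
```

```bash
python3 -c "
from h import *
to([.5694,-.0076,.3136],10.3)
for n,b in (('scene',(300,120,140,110)),):
    i=save(n,n[0]+'9.png')[:,:,::-1];x,y,w,h=b
    cv2.imwrite('pics/z'+n[0]+'9.png',cv2.resize(i[y:y+h,x:x+w],None,fx=5,fy=5,interpolation=cv2.INTER_CUBIC))
"
```

```text
t 15.3 pos [ 0.4648 -0.0275  0.2146] F [ 0.7 -0.4 -2.3] gap 0.0214
head 10.29729635053387
turn [-0.0003  0.001  -0.    ] shift(now) [ 0.1064 -0.0009 -0.0991] shift(after turn) [ 0.1065 -0.0009 -0.099 ]
```

View pics/zs9.png

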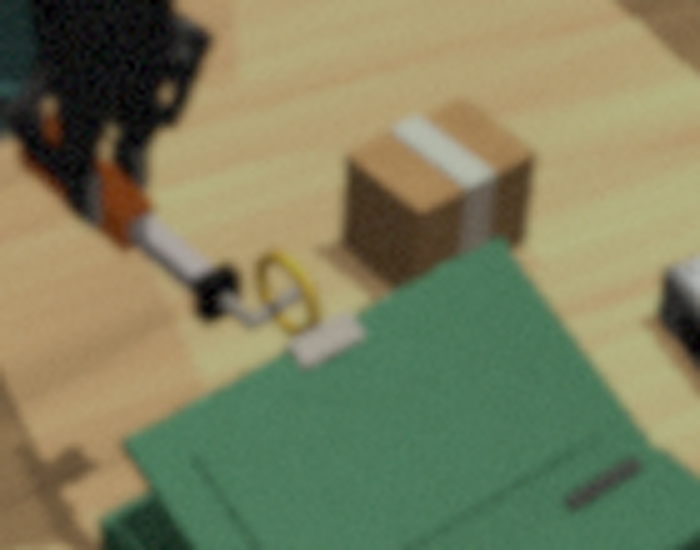

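>>> drive_tool(
  series=[
    [[-0.0035, 0, 0.009, 0, 0, 0, 0.01], [-0.003, 0, 0.009, 0, 0, 0, 0.01], [-0.0025, 0, 0.009, 0, 0, 0, 0.01], [-0.002, 0, 0.009, 0, 0, 0, 0.01], [-0.0015, 0, 0.009, 0, 0, 0, 0.01], [-0.001, 0, 0.009, 0, 0, 0, 0.01], [-0.0005, 0, 0.009, 0, 0, 0, 0.01], [0, 0, 0.008, 0, 0, 0, 0.01], [0, 0, 0, 0, 0, 0, 0.01], [0, 0, 0, 0, 0, 0, 0.01]],
  ],
)

```text
time_s: 16.6
tcp_pos: [0.4515, -0.03, 0.1445]
tcp_rot: [0.996, 0.09, 0.0, 0.0]
wrist_force: [-0.1, 0.7, -0.9]
finger_gap: 0.0217
```

```bash
python3 -c "
from h import *
to([.5694,-.0076,.3136],10.3)
for n,b in (('scene',(280,140,160,120)),):
    i=save(n,n[0]+'10.png')[:,:,::-1];x,y,w,h=b
    cv2.imwrite('pics/z'+n[0]+'10.png',cv2.resize(i[y:y+h,x:x+w],None,fx=5,fy=5,interpolation=cv2.INTER_CUBIC))
"
```

```text
t 16.6 pos [ 0.4515 -0.03    0.1445] F [-0.1  0.7 -0.9] gap 0.0217
head 10.300034842027074
turn [ 0. -0.  0.] shift(now) [ 0.12   -0.0009 -0.1691] shift(after turn) [ 0.12   -0.0009 -0.1691]
```

View pics/zs10.png

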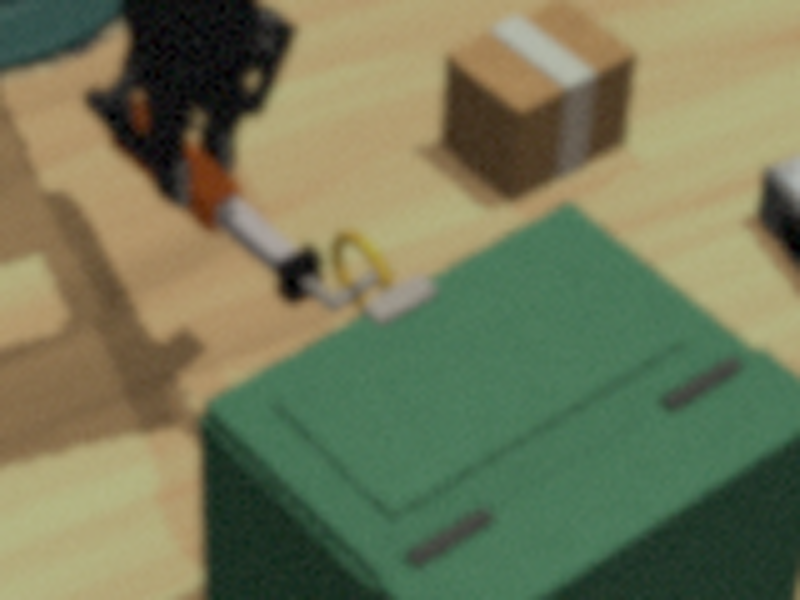

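>>> drive_tool(
  series=[
    [[0, 0, 0.003, 0, 0, 0, 0.01], [0, 0, 0.003, 0, 0, 0, 0.01], [0, 0, 0, 0, 0, 0, 0.01], [0, 0, 0, 0, 0, 0, 0.01]],
  ],
)

```text
time_s: 17.15
tcp_pos: [0.4515, -0.03, 0.1384]
tcp_rot: [0.996, 0.09, 0.0, 0.0]
wrist_force: [0.8, -0.2, -1.3]
finger_gap: 0.0212
```

>>> drive_tool(
  series=[
    [[0, 0, 0.002, 0, 0, 0, 0.01], [0, 0, 0.002, 0, 0, 0, 0.01], [0, 0, 0, 0, 0, 0, 0.01], [0, 0, 0, 0, 0, 0, 0.01]],
  ],
)

```text
time_s: 17.65
tcp_pos: [0.4519, -0.03, 0.1351]
tcp_rot: [0.996, 0.09, 0.001, 0.0]
wrist_force: [-2.0, -1.4, 6.1]
finger_gap: 0.0219
```

```bash
python3 -c "
from h import *
to([.5694,-.0076,.3136],10.3)
for n,b in (('scene',(280,140,160,120)),):
    i=save(n,n[0]+'11.png')[:,:,::-1];x,y,w,h=b
    cv2.imwrite('pics/z'+n[0]+'11.png',cv2.resize(i[y:y+h,x:x+w],None,fx=5,fy=5,interpolation=cv2.INTER_CUBIC))
"
```

```text
t 17.65 pos [ 0.4519 -0.03    0.1351] F [-2.  -1.4  6.1] gap 0.0219
head 10.300024591293607
turn [ 0.0003 -0.0016  0.    ] shift(now) [ 0.1199 -0.001  -0.1783] shift(after turn) [ 0.1196 -0.001  -0.1785]
```

View pics/zs11.png

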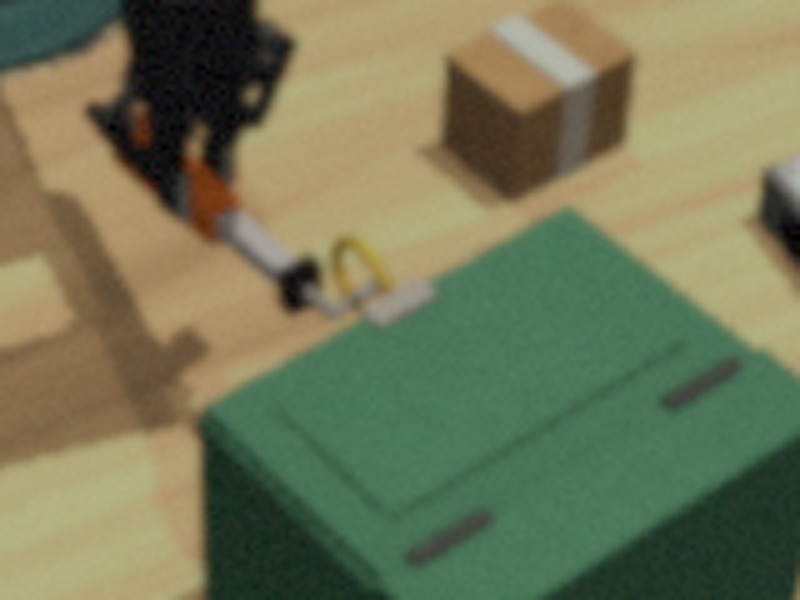

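The force jump from −1.3 to +6 N in z shows the lid on its stop. I raise the hook to the ring centre, then slide it out to the right.

>>> drive_tool(
  series=[
    [[0, 0, -0.008, 0, 0, 0, 0.01], [0, 0, -0.008, 0, 0, 0, 0.01], [0, 0, 0, 0, 0, 0, 0.01], [0, 0.012, 0, 0, 0, 0, 0.01], [0, 0.012, 0, 0, 0, 0, 0.01], [0, 0.015, 0, 0, 0, 0, 0.01], [0, 0.02, 0, 0, 0, 0, 0.01], [0, 0.02, 0, 0, 0, 0, 0.01], [0, 0, 0, 0, 0, 0, 0.01]],
  ],
)

```text
time_s: 18.82
tcp_pos: [0.4656, -0.1092, 0.15]
tcp_rot: [0.996, 0.089, -0.0, -0.0]
wrist_force: [-0.5, 0.5, -1.5]
finger_gap: 0.0216
```

```bash
python3 -c "
from h import *
to([.43,-.11,.0076],60)
s=cam('scene')
for a in(0,.07,.14):
  c=np.cos;P=np.array([.74,.042,.155])+np.array([.984,.179,0])*(-.171*np.cos(a)+.004*np.sin(a))+[0,0,.171*np.sin(a)+.004*np.cos(a)]
  print(a,P,(proj(s,P)-[280,140]+.4)*5)
for n,b in (('scene',(280,140,160,120)),):
    i=save(n,n[0]+'12.png')[:,:,::-1];x,y,w,h=b
    cv2.imwrite('pics/z'+n[0]+'12.png',cv2.resize(i[y:y+h,x:x+w],None,fx=5,fy=5,interpolation=cv2.INTER_CUBIC))
save('top','t12.png')
"
```

```text
t 18.82 pos [ 0.4656 -0.1092  0.15  ] F [-0.5  0.5 -1.5] gap 0.0216
head 10.182872628753286
turn [-4.000e-04  5.000e-04 -8.695e-01] shift(now) [-0.0351 -0.0055  0.1425] shift(after turn) [-0.0185 -0.0304  0.1424]
0 [0.571736 0.011391 0.159   ] [[360.14569066 277.83276295]]
0.07 [0.57242337 0.01151604 0.17095043] [[361.50925451 262.52262926]]
0.14 [0.57393154 0.01179039 0.18282274] [[363.87565641 247.96660377]]
```

View pics/zs12.png

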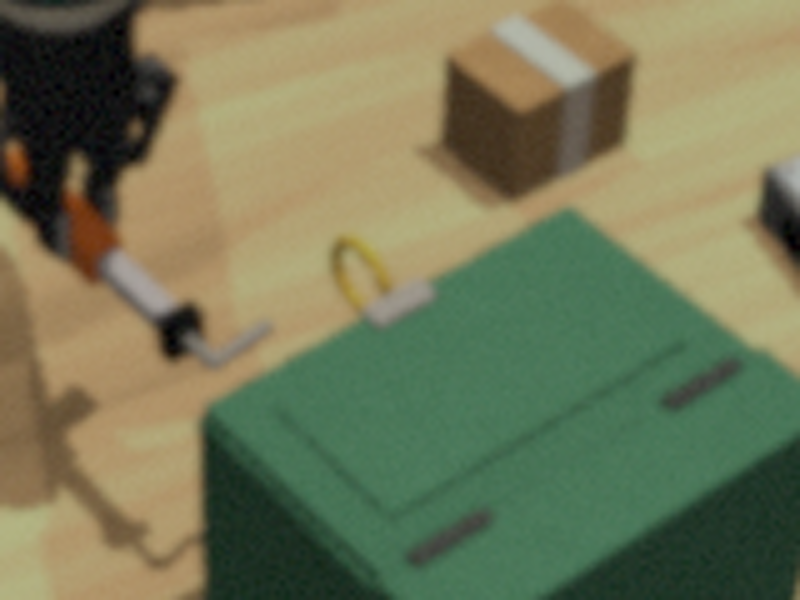

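View pics/t12.png

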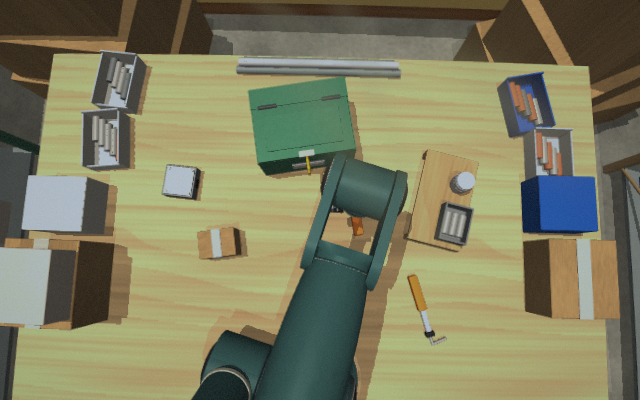

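The hook is free and the ring sits where the shut lid should put it. I turn the pole back to its previous heading and lay it on the spot it lay on before.

>>> drive_tool(
  series=[
    [[-0.03, 0, 0, 0, 0, 0, 0.01], [0, 0, 0, 0, 0, -0.17, 0.01], [0, 0, 0, 0, 0, -0.17, 0.01], [0, 0, 0, 0, 0, -0.17, 0.01], [0, 0, 0, 0, 0, -0.17, 0.01], [0, 0, 0, 0, 0, -0.17, 0.01], [0, 0, 0, 0, 0, -0.17, 0.01], [0, 0, 0, 0, 0, -0.16, 0.01], [0, 0, 0, 0, 0, 0, 0.01], [0, 0, 0, 0, 0, 0, 0.01]],
  ],
)

```text
time_s: 20.18
tcp_pos: [0.436, -0.1128, 0.1503]
tcp_rot: [0.779, 0.627, 0.0, 0.0]
wrist_force: [0.5, 0.7, -3.1]
finger_gap: 0.0213
```

```bash
python3 -c "
from h import *
to([.437,-.117,.0076],77.9)
save('wrist','w13.png');save('scene','s13.png')
"
```

```text
t 20.18 pos [ 0.436  -0.1128  0.1503] F [ 0.5  0.7 -3.1] gap 0.0213
head 77.72133687067004
turn [ 0.0001 -0.     -0.0031] shift(now) [-0.0039  0.0018  0.1427] shift(after turn) [-0.0039  0.0018  0.1427]
```

View pics/w13.png

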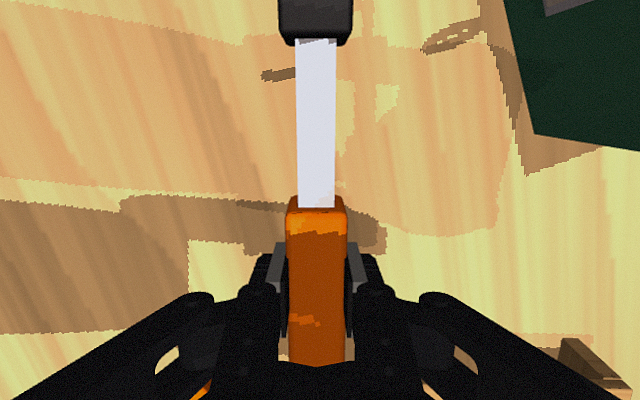

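View pics/s13.png

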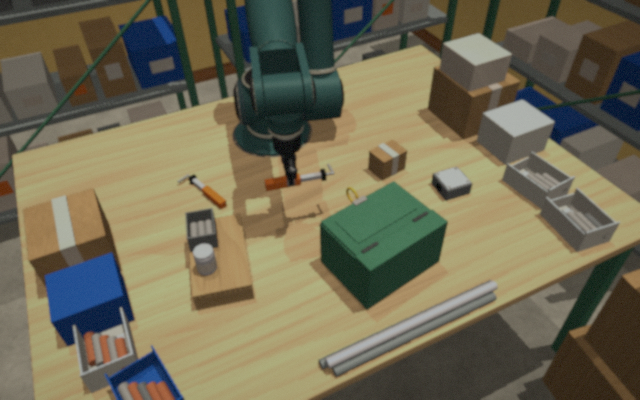

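The pole hangs level over clear bench, as it was when first lifted. I lower it.

>>> drive_tool(
  series=[
    [[-0.004, 0.002, 0.04, 0, 0, 0, 0.01], [0, 0, 0.04, 0, 0, 0, 0.01], [0, 0, 0.03, 0, 0, 0, 0.01], [0, 0, 0.018, 0, 0, 0, 0.01], [0, 0, 0.008, 0, 0, 0, 0.01], [0, 0, 0.004, 0, 0, 0, 0.01], [0, 0, 0.002, 0, 0, 0, 0.01], [0, 0, 0, 0, 0, 0, 0.01], [0, 0, 0, 0, 0, 0, 0.01]],
  ],
)

```text
time_s: 21.4
tcp_pos: [0.4374, -0.1175, 0.0088]
tcp_rot: [0.778, 0.629, 0.0, 0.0]
wrist_force: [-0.3, -0.3, -2.8]
finger_gap: 0.0214
```

>>> drive_tool(
  series=[
    [[0, 0, 0.001, 0, 0, 0, 0.01], [0, 0, 0, 0, 0, 0, 0.03], [0, 0, 0, 0, 0, 0, 0.055], [0, 0, 0, 0, 0, 0, 0.06], [0, 0, 0, 0, 0, 0, 0.06], [0, 0, 0, 0, 0, 0, 0.06], [0, 0, -0.03, 0, 0, 0, 0.06], [0, 0, -0.05, 0, 0, 0, 0.06], [0, 0, -0.05, 0, 0, 0, 0.06], [0, 0, -0.05, 0, 0, 0, 0.06], [0, 0, 0, 0, 0, 0, 0.06]],
  ],
)

```text
time_s: 22.78
tcp_pos: [0.4384, -0.1178, 0.1913]
tcp_rot: [0.778, 0.629, 0.002, 0.003]
wrist_force: [0.1, -0.1, 0.2]
finger_gap: 0.0599
```

>>> drive_tool(
  series=[
    [[-0.05, 0, 0, 0, 0, 0, 0.06], [-0.05, 0, 0, 0, 0, 0, 0.06], [-0.05, 0, 0, 0, 0, 0, 0.06], [-0.05, 0, 0, 0, 0, 0, 0.06], [-0.05, 0, 0, 0, 0, 0, 0.06], [0, 0, 0, 0, 0, 0, 0.06]],
  ],
)

```text
time_s: 23.52
tcp_pos: [0.3836, -0.364, 0.1856]
tcp_rot: [0.779, 0.627, -0.0, -0.001]
wrist_force: [-0.9, 0.6, 0.0]
finger_gap: 0.0599
```

```bash
python3 -c "
from h import *
to([.437,-.117,.0076],77.9)
save('top','t14.png');i=save('scene','s14.png')
cv2.imwrite('pics/zs14.png',cv2.resize(i[140:260,260:420,::-1],None,fx=5,fy=5,interpolation=cv2.INTER_CUBIC))
"
```

```text
t 23.52 pos [ 0.3836 -0.364   0.1856] F [-0.9  0.6  0. ] gap 0.0599
head 77.72491230391935
turn [-0.002  -0.001  -0.0031] shift(now) [0.2525 0.     0.1783] shift(after turn) [0.2527 0.0004 0.178 ]
```

View pics/t14.png

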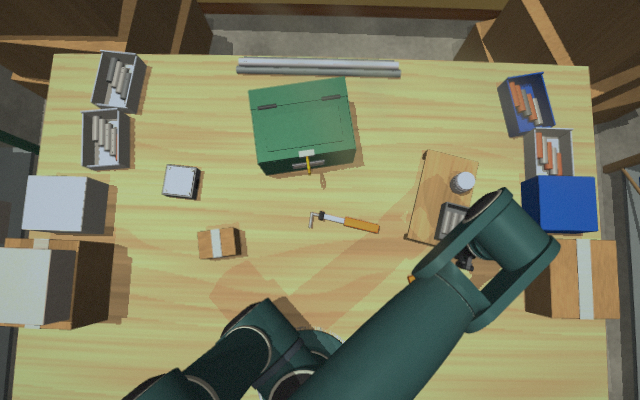

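View pics/zs14.png

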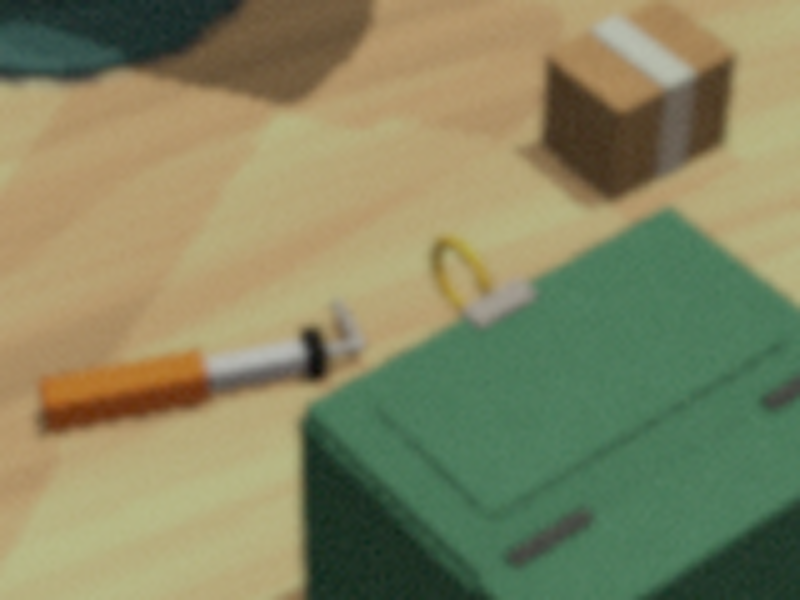

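The pole lies flat at top (310–378, 212–230), the ring is at top (308,165), and the carton, junction box and tin are where they were. One numeric check comes before handing in.

```bash
python3 -c "
from h import *
t=cam('top');s=cam('scene')
i1=cv2.imread('pics/top0.png');i2=cv2.imread('pics/t14.png')
a=cv2.imread('pics/t14.png');b=cv2.imread('pics/s14.png')
def bb(im,x,y,w,h):
    m=cv2.inRange(cv2.cvtColor(im,cv2.COLOR_BGR2HSV),(20,120,90),(35,255,255)); q=np.argwhere(m[y:y+h,x:x+w])[:,::-1]+[x,y]; return q.min(0),q.max(0)
print(bb(a,298,150,22,32),bb(b,340,180,24,26))
# lid near corners (free edge) top / scene zoom(260,140)
zz=lambda u,v:(260+u/5-.4,140+v/5-.4)
m=lambda p,q:print(np.round(tri(t,p,s,zz(*q))[0],4),tri(t,p,s,zz(*q))[1])
m((257.5,165.5),(670,208)); m((354.5,151),(307,408))
for n,(x,y,w,h) in dict(carton=(190,222,60,45),junc=(155,160,55,45),tin=(445,165,35,32)).items():
    print(n,cv2.phaseCorrelate(cv2.cvtColor(i1,6)[y:y+h,x:x+w].astype(float),cv2.cvtColor(i2,6)[y:y+h,x:x+w].astype(float)))
hd=onz(t,(311,213),.016);e=onz(t,(379,229),.02);print(hd,e,np.linalg.norm((hd-e)[:2]))
"
```

```text
(array([306, 156]), array([310, 174])) (array([347, 187]), array([357, 201]))
[0.569  0.1457 0.1512] 0.0030542397911095137
[ 0.6141 -0.105   0.1526] 0.0042866746433974715
carton ((-0.05201671435479582, 0.45791494868830185), 0.9855134335794473)
junc ((0.03128434464374408, 0.4745315809600328), 1.0137276138477687)
tin ((0.1506991185888289, -0.061844728408186), 0.9823096279742916)
[0.46293499 0.00691944 0.016     ] [ 0.42191974 -0.18850097  0.02      ] 0.19967821213761366
```

```bash
python3 -c "
from bench import manip
print(manip.close_job())"
```

```text
the job is handed in; nothing more can be done
None
```

The whole task was carried out and handed in at about 23.6 s of the 72 s; no verdict was reported.

**What I did:** I drew the pole out from under the riser by its shaft, laid it on the open bench and let go. I took it again by its orange grip and put the hook through the ring eye. I pulled the lid down along its arc until the wrist force jumped from −1.3 to +6 N in z, which I took as the stop. Then I slid the hook out sideways, laid the pole flat and backed the arm away.

**What the last checks showed:**
- **Lid:** the scene view agrees with it being shut. Its free corners triangulate to 0.151–0.153 m, a few mm below the 155–159 mm expected. The two views missed each other there by 3–4 mm, so this only roughly confirms the angle.
- **Pole:** it lies on the bench, clear of the riser's open edge and unhooked. It measures 199.7 mm end to end at bench height against the 200 mm given, which fits lying flat.
- **Bystanders:** the carton and the junction box shifted under 0.5 px in the top view, roughly 1 mm, and the tin about 0.15 px. All three are far below the 30 mm limit.

Nothing failed on the way, and I saw no sign of the gripper or arm touching the lid, though I had no direct contact reading for it.

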